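Clear the carousel chamber through its port

TASK

Clear out the carousel chamber: lift the cover plate off the round port in its roof and first of all lean it at a slant against the pink-lidded carton, its lower edge on the worktop, so that it stands by itself. Then turn the carousel with the knob on top smoothly to bring each bottle under the port, lift every bottle out through the port and sort them by their weight, which you can only feel: full ones go into the white card tray, empty ones into the turquoise basket. Set the bottles down, do not drop them, and leave the timer, the flat dish and the small amber bottle where they are.

Things in the scene. Friction and masses are not known exactly. Their poses are not given: they have to be found in the camera images.
- port (a point): centre of the round port, 130 mm across, in the chamber's 6 mm clear roof, at the height of the roof's top face (156 mm above the worktop). x, y, z are the chamber's axes: the fixed chamber reaches from x = -76 to +235 mm and y = -135 to +135 mm of this point, 156 mm high, and the carousel's axis stands at x = +100 mm. The cover plate lies on the port at the start
- knob (a point): round ribbed black knob of the carousel, on top of the chamber: 34 mm across the ribs, 34 mm tall, with 8 mm of air under it; point on its vertical axis, 28 mm above the roof and 14 mm below its top. Knob and carousel are one piece and turn both ways without stops (friction about 0.04 N m); it stays where it is left
- carousel (a joint): turn of the carousel and its knob, rad, 0 at the start, growing anticlockwise from above. It carries six 54 mm wide pedestals, tops 60 mm above the worktop, each with four guide pins 16 mm high (2 mm of play), on a 100 mm radius about the knob's axis, 60 degrees apart. A bottle on one ends 5 mm below the roof, passes under the port's centre and topples if turned jerkily
- cover_handle (a point): middle of the bar handle of the loose cover plate (0.28 kg): bar 90 mm long along the plate's y, 14 mm wide in x, 16 mm high, its middle 36 mm above the plate's underside; z is the plate's outward normal
- cover_plate (a point): middle of the cover plate itself, 146 (x) x 170 (y) x 6 mm, aluminium; z its outward normal, handle side
- cover: the loose cover plate with its handle; origin at the middle of the plate's underside, axes as for cover_plate
- carton: heavy pink-lidded carton, 82 (x) x 102 (y) x 106 mm high, 1.2 kg, behind and to the left of the chamber; origin at the centre of its underside; its -x side looks to the robot
- card_tray: open white card tray, 95 (x) x 120 (y) x 51 mm, walls and floor 2 mm, loose; origin at the centre of its underside. Takes two bottles side by side along y; there are never more than two full ones
- basket: turquoise slotted basket, 184 (x) x 314 (y) x 96 mm high, loose, at the far left; inside 130 x 235 mm at its floor, which is 8 mm up; origin at the centre of its underside
- timer: small white bench timer, 63 x 66 x 30 mm, a bystander; origin under its centre
- dish: flat round clear dish with lid, 61 mm across, 16 mm high, a bystander; origin under its centre
- oil: small amber oil bottle with a black cap, 30 mm across, 70 mm tall, standing by the flat dish, a bystander; origin under its centre
- bottle_1_mid (a point): sealed opaque bottle, 36 mm across (body, 73 mm high) and 85 mm tall with its 22 mm screw cap; point half-way up (42.5 mm above its foot) on its axis, z along the axis to the cap. All bottles look alike: a full one weighs about 0.3 kg, an empty one about 0.05 kg (each within 15 %). None if absent.
- bottle_1: the same bottle; origin at the centre of its foot
- bottle_2_mid (a point): sealed opaque bottle, 36 mm across (body, 73 mm high) and 85 mm tall with its 22 mm screw cap; point half-way up (42.5 mm above its foot) on its axis, z along the axis to the cap. All bottles look alike: a full one weighs about 0.3 kg, an empty one about 0.05 kg (each within 15 %). None if absent.
- bottle_2: the same bottle; origin at the centre of its foot
- bottle_3_mid (a point): sealed opaque bottle, 36 mm across (body, 73 mm high) and 85 mm tall with its 22 mm screw cap; point half-way up (42.5 mm above its foot) on its axis, z along the axis to the cap. All bottles look alike: a full one weighs about 0.3 kg, an empty one about 0.05 kg (each within 15 %). None if absent.
- bottle_3: the same bottle; origin at the centre of its foot
- bottle_4_mid (a point): sealed opaque bottle, 36 mm across (body, 73 mm high) and 85 mm tall with its 22 mm screw cap; point half-way up (42.5 mm above its foot) on its axis, z along the axis to the cap. All bottles look alike: a full one weighs about 0.3 kg, an empty one about 0.05 kg (each within 15 %). None if absent.
- bottle_4: the same bottle; origin at the centre of its foot
- bottle_5_mid (a point): sealed opaque bottle, 36 mm across (body, 73 mm high) and 85 mm tall with its 22 mm screw cap; point half-way up (42.5 mm above its foot) on its axis, z along the axis to the cap. All bottles look alike: a full one weighs about 0.3 kg, an empty one about 0.05 kg (each within 15 %). None if absent.
- bottle_5: the same bottle; origin at the centre of its foot

How it is judged (in metres and radians):
On the way:
1. the cover plate is off the port and leans by itself against the carton (angle between cover_plate's own z axis and vertical between 0.45 and 1.35 rad and contact force between cover and carton above 0.05 N and height (world z) of cover_plate below 0.09 m and contact force between the fingers and cover below 0.05 N and linear speed of cover below 0.03 m/s), for 0.3 s.
At the end, for the whole second after the job is handed in: Each bottle rests inside its container, middle within the walls and below the rim: those in the card tray press on it with over 1.5 N (full), those in the basket with less (empty). The cover plate stands by itself, 26 to 77 degrees from level, touching the carton, its middle under 90 mm high (all of step 1 and ((x of bottle_1_mid in the frame of card_tray between -0.045 and 0.045 m and y of bottle_1_mid in the frame of card_tray between -0.058 and 0.058 m and z of bottle_1_mid in the frame of card_tray between 0.005 and 0.062 m and contact force between bottle_1 and card_tray above 1.5 N) or (x of bottle_1_mid in the frame of basket between -0.08 and 0.08 m and y of bottle_1_mid in the frame of basket between -0.14 and 0.14 m and z of bottle_1_mid in the frame of basket between 0.005 and 0.085 m and contact force between bottle_1 and basket below 1.5 N)) and ((x of bottle_2_mid in the frame of card_tray between -0.045 and 0.045 m and y of bottle_2_mid in the frame of card_tray between -0.058 and 0.058 m and z of bottle_2_mid in the frame of card_tray between 0.005 and 0.062 m and contact force between bottle_2 and card_tray above 1.5 N) or (x of bottle_2_mid in the frame of basket between -0.08 and 0.08 m and y of bottle_2_mid in the frame of basket between -0.14 and 0.14 m and z of bottle_2_mid in the frame of basket between 0.005 and 0.085 m and contact force between bottle_2 and basket below 1.5 N)) and ((x of bottle_3_mid in the frame of card_tray between -0.045 and 0.045 m and y of bottle_3_mid in the frame of card_tray between -0.058 and 0.058 m and z of bottle_3_mid in the frame of card_tray between 0.005 and 0.062 m and contact force between bottle_3 and card_tray above 1.5 N) or (x of bottle_3_mid in the frame of basket between -0.08 and 0.08 m and y of bottle_3_mid in the frame of basket between -0.14 and 0.14 m and z of bottle_3_mid in the frame of basket between 0.005 and 0.085 m and contact force between bottle_3 and basket below 1.5 N)) and ((x of bottle_4_mid in the frame of card_tray between -0.045 and 0.045 m and y of bottle_4_mid in the frame of card_tray between -0.058 and 0.058 m and z of bottle_4_mid in the frame of card_tray between 0.005 and 0.062 m and contact force between bottle_4 and card_tray above 1.5 N) or (x of bottle_4_mid in the frame of basket between -0.08 and 0.08 m and y of bottle_4_mid in the frame of basket between -0.14 and 0.14 m and z of bottle_4_mid in the frame of basket between 0.005 and 0.085 m and contact force between bottle_4 and basket below 1.5 N)) and ((x of bottle_5_mid in the frame of card_tray between -0.045 and 0.045 m and y of bottle_5_mid in the frame of card_tray between -0.058 and 0.058 m and z of bottle_5_mid in the frame of card_tray between 0.005 and 0.062 m and contact force between bottle_5 and card_tray above 1.5 N) or (x of bottle_5_mid in the frame of basket between -0.08 and 0.08 m and y of bottle_5_mid in the frame of basket between -0.14 and 0.14 m and z of bottle_5_mid in the frame of basket between 0.005 and 0.085 m and contact force between bottle_5 and basket below 1.5 N)) and linear speed of each of bottle_1, bottle_2, bottle_3, bottle_4, bottle_5 below 0.05 m/s).
It fails at once if a bottle is dropped (falls faster than 1.5 m/s) (linear speed of any of bottle_1, bottle_2, bottle_3, bottle_4, bottle_5 above 1.5 m/s).
It fails at once if the timer, the dish or the amber bottle is moved by more than 3 cm (distance of any of timer, dish, oil from where it was at the start of the episode above 0.03 m).
Of bottle_1, bottle_2, bottle_3, bottle_4, bottle_5 only 3 to 5 are there at a start; the rules pass over those that are not, and their reading is None.
At some moment in a run one of card_tray, basket, carton may be knocked a few centimetres aside while the robot is not near it.
It also fails if it takes over 210 s, if anything falls off the work surface, if the arm or the gripper's body presses on something with over 40 N, if the wrist force passes 120 N, or if a joint passes its speed limit or range.

ROBOT

A 6-joint arm with a two-finger parallel gripper is mounted at the origin on a cart in front of the work surface, level with it; the furniture and walls round the work are solid. World frame = base frame: x ahead of the robot, y to its left, z up, the work surface at z = 0. Lengths are in m, angles in degrees, forces in N, time in s.
With the tool pointing down it reaches from about 0.375 to 0.975 m from the base axis. Payload 3.8 kg.
Tool frame: the origin (TCP) lies on the centre line of the jaws, within the pads' length; the fingertips stand 19 mm ahead of it and the grasp point (between the pads) is the TCP; y points along the fingers, x is the direction in which the jaws open and shut, and the axes are right-handed (so a half turn about y gives the same grasp; the last joint's range is limited). The gripper opens to 88 mm and grips with 3 to 60 N. Pads are 18 mm wide; open, the fingers measure 123 mm over their backs; the gripper's body (75 mm by 187 mm) begins 45 mm behind the grasp point.
Start: joints at [-77.745, 15.12, 91.902, -0, 72.978, -2.114], TCP at [0.168, -0.654, 0.258] pointing down, gripper open.
Joint ranges: [-150.88, 150.88], [-54.13, 125.18], [17.81, 147.31], [-75.09, 255.09], [0, 152.58], [-146.25, 146.25]. Speed limits (degrees/s): [147.25, 147.25, 180, 180, 180, 180].

INTERFACE

Orientations are given as a 3x3 rotation matrix whose columns are the frame's x, y, z axes.
In Python, from station import arm, kin, imaging, status gives the robot as it stands. Calls block until the motion is done:
- arm.move_to(position, orientation): joint-space move of the TCP to a pose.
- arm.servo_line(position, ori=None, vel=0.15): straight line of the TCP; ori=None keeps the orientation; vel is the mean speed in m/s.
- arm.set_joints(angles): joint-space move.
- arm.gripper_to(opening, force=None): finger opening in m; force is the grip in N (None keeps the last); returns when the fingers have stopped.
- arm.wait(seconds).
- kin.ik(position, orientation): joint angles nearest the present ones, or None.
- imaging.camera(name): name is "scene" or "top" or "wrist"; returns the picture (400x640x3 uint8, red, green, blue); there is no depth.
- imaging.camera_params(name): a dict with "fx", "fy", "cx", "cy" (pixels), "distortion" ([k1, k2, p1, p2, k3] as OpenCV has them; the pictures are not rectified), "camera_from_world" (4x4, takes a point from world to camera coordinates). Camera axes: x right, y up, looking along -z (the intrinsics and any distortion apply to the point x, -y, -z); pixel columns grow to the right and rows downward; lengths in m; the calibration is good to about 2 mm. A picture is of the moment at which its call begins: read the wrist's pose just before it. camera_params takes no time and is no camera call; for the wrist camera it gives the pose at the moment of the call.
A pose or a line that the arm cannot do raises arm.MotionError and nothing moves.
- arm.close_job(): hands the job in, once; it reports no verdict.
Readings, each from a call of its own:
- status.current_time_s(): time.
- status.current_joint_pos(): joint angles.
- status.current_qvel(): joint speeds.
- status.current_tau(): joint torques, N m.
- status.current_ee_pos(): TCP position.
- status.current_orientation(): TCP orientation.
- status.current_contact_force(): force on the tool from outside, world axes, zero at the start.
- status.current_torque(): the same for the moment, N m.
- status.current_opening(): finger opening in m.
Only numpy, scipy, OpenCV 4.12 (cv2) and the standard library are available. Lean on these libraries where they do the work, as an engineer would, in place of code of your own. Each camera call takes 0.05 s, during which the arm holds its last target. There are 200 camera calls.

## Working session

There is one attempt and no reset: what is moved stays moved. The work goes in short steps, each a Python script; the robot and the scene stay as the last script left them, time stands still between calls to the robot, and variables do not carry over. Pictures are saved under pics/ and viewed, about 12 in all and at most 16, crops included, and the job is handed in when it is done.

```bash
mkdir -p pics; ls
python3 - <<'E'
from station import arm,kin,imaging,status
import cv2,numpy as np
for n in ("scene","top"):
    im=imaging.camera(n); cv2.imwrite(f"pics/{n}0.png",im[:,:,::-1])
    p=imaging.camera_params(n); print(n,{k:np.round(v,4).tolist() for k,v in p.items()})
print(status.current_time_s(),status.current_orientation(),status.current_opening())
E
```

```text
pics
scene {'fx': 420.2226, 'fy': 420.2226, 'cx': 324.7212, 'cy': 199.1588, 'distortion': [-0.0555, 0.0, 0.0, 0.0, 0.0], 'camera_from_world': [[0.8798, -0.4754, 0.0041, -0.5203], [0.3739, 0.6971, 0.6118, -0.3291], [-0.2936, -0.5367, 0.791, -1.302], [0.0, 0.0, 0.0, 1.0]]}
top {'fx': 512.3639, 'fy': 512.3639, 'cx': 322.2242, 'cy': 195.714, 'distortion': [0.0304, 0.0, 0.0, 0.0, 0.0], 'camera_from_world': [[0.018, -0.9996, 0.0229, 0.021], [0.9898, 0.021, 0.1412, -0.5838], [-0.1416, 0.0201, 0.9897, -2.0596], [0.0, 0.0, 0.0, 1.0]]}
0.1 [[ 2.48129641e-01 -3.99980943e-04  9.68726753e-01]
 [-9.68724834e-01  1.93000276e-03  2.48129946e-01]
 [-1.96889255e-03 -9.99998058e-01  9.14194180e-05]] 0.08768864297525272
```

View pics/scene0.png

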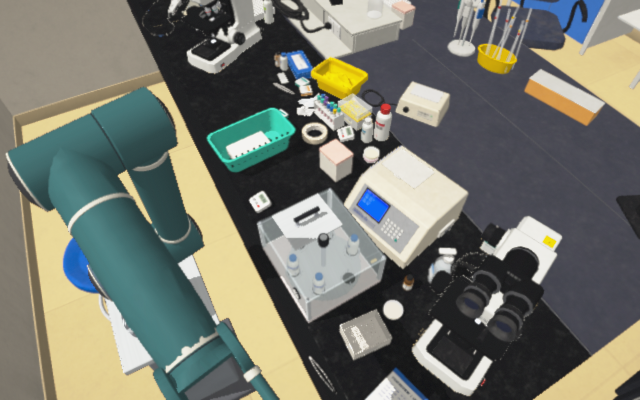

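View pics/top0.png

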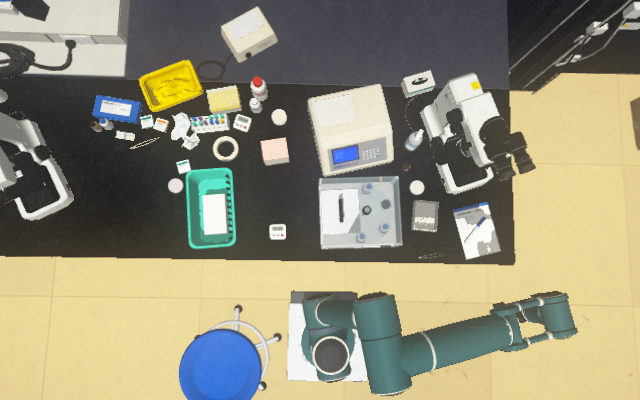

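Run:
```python
import cv2,numpy as np
t=cv2.imread("pics/top0.png"); s=cv2.imread("pics/scene0.png")
a=cv2.resize(t[130:265,170:470],(800,360),interpolation=cv2.INTER_CUBIC)
b=cv2.resize(s[100:370,200:470],(400,240*400//400),interpolation=cv2.INTER_CUBIC) 
b1=cv2.resize(s[290:365,320:420],(320,240),interpolation=cv2.INTER_CUBIC)
b2=cv2.resize(s[100:220,200:400],(480,240)[:2],interpolation=cv2.INTER_CUBIC)
cv2.imwrite("pics/crop1.png",np.vstack([a,np.hstack([b1,b2])]))
```

```text
(no output)
```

View pics/crop1.png

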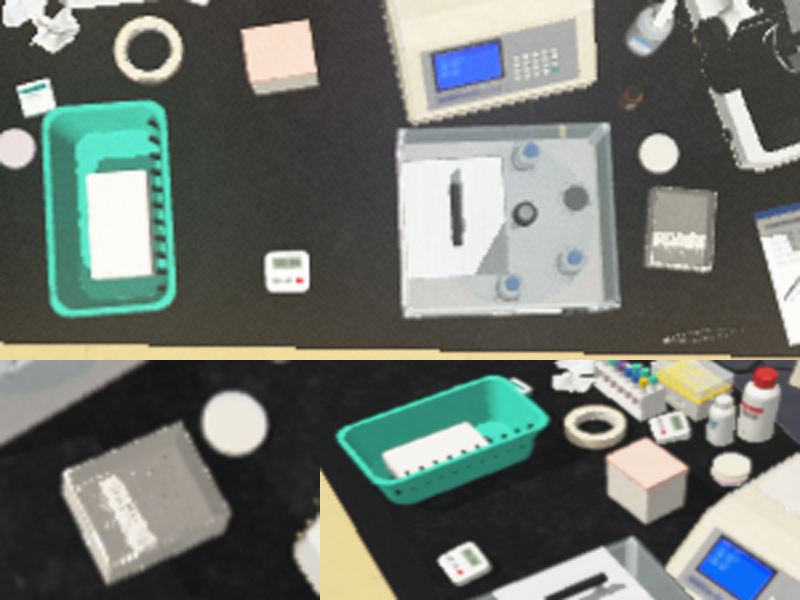

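```bash
cat > h.py <<'E'
from station import arm,kin,imaging,status
import cv2,numpy as np
def cast(p,uv,z):
    """pixels -> world points on plane height z, p = camera_params"""
    K=np.array([[p["fx"],0,p["cx"]],[0,p["fy"],p["cy"]],[0,0,1]])
    q=cv2.undistortPoints(np.float64(uv).reshape(-1,1,2),K,np.array(p["distortion"])).reshape(-1,2)
    T=np.array(p["camera_from_world"]);R=T[:3,:3];c=-R.T@T[:3,3]
    d=np.c_[q[:,0],-q[:,1],-np.ones(len(q))]@R
    return c+d*((z-c[2])/d[:,2])[:,None]
def proj(p,X):
    T=np.array(p["camera_from_world"]);X=np.atleast_2d(X)@T[:3,:3].T+T[:3,3]
    K=np.array([[p["fx"],0,p["cx"]],[0,p["fy"],p["cy"]],[0,0,1]])
    Y=X*[1,-1,-1]
    return cv2.projectPoints(Y,np.zeros(3),np.zeros(3),K,np.array(p["distortion"]))[0].reshape(-1,2)
def snap(name,fn=None):
    p=imaging.camera_params(name);im=imaging.camera(name)
    if fn: cv2.imwrite(f"pics/{fn}.png",im[:,:,::-1])
    return im,p
def down(yaw):
    """tool pointing down, jaw opening direction at yaw (deg)"""
    a=np.radians(yaw);x=np.array([np.cos(a),np.sin(a),0]);y=np.array([0,0,-1.])
    return np.c_[x,y,np.cross(x,y)]
def rect(p,mask,z):
    c,_=cv2.findContours(mask.astype(np.uint8),0,1);c=max(c,key=cv2.contourArea)
    h=cast(p,cv2.convexHull(c).reshape(-1,2),z)[:,:2].astype(np.float32)
    return cv2.minAreaRect(h)
E
python3 - <<'E'
from h import *
im=cv2.imread("pics/top0.png");p=imaging.camera_params("top")
hsv=cv2.cvtColor(im,cv2.COLOR_BGR2HSV).astype(int);H,S,V=hsv[...,0],hsv[...,1],hsv[...,2]
def win(m,u0,u1,v0,v1):
    w=np.zeros_like(m);w[v0:v1,u0:u1]=m[v0:v1,u0:u1];return w
print("pink px",hsv[148,275],"tray px",hsv[210,425],"tur",hsv[180,190])
print("carton",rect(p,win((V>225)&(S>25)&((H<20)|(H>170)),255,295,130,170),.106))
print("basket",rect(p,win((H>75)&(H<95)&(S>90),180,245,160,255),.09))
print("tray",rect(p,win(V>70,409,441,198,233),.045))
print("timer",rect(p,win(V>150,265,290,220,245),.03))
print("handle",rect(p,win(V<80,332,350,185,228),.156+.044))
print("knob",rect(p,win(V<80,358,374,202,219),.198))
f=lambda u,v:(170+u/2.667,130+v/2.667)
print("chamber corners roof",cast(p,[f(399,129),f(610,124),f(619,307),f(404,314)],.156).round(3))
print("caps",cast(p,[f(531,150),f(574,257),f(512,283)],.145).round(3),"dark",cast(p,[f(575,198)],.06).round(3), "whitepaper",cast(p,[f(86,175),f(150,170),f(153,274),f(90,280)],.01).round(3))
print("dish,oil",cast(p,[f(658,153),f(630,98)],.016).round(3))
p=imaging.camera_params("wrist");T=np.array(p["camera_from_world"]);print({k:np.round(v,3) for k,v in p.items() if k!="camera_from_world"})
R=status.current_orientation();R=np.array(R);print("cam in tool",(R.T@(-T[:3,:3].T@T[:3,3]-status.current_ee_pos())).round(3));print((T[:3,:3]@R).round(3))
E
```

```text
pink px [ 13  46 249] tray px [ 23  20 165] tur [ 81 130 129]
carton ((0.7606939077377319, 0.2291405200958252), (0.08059000968933105, 0.0987647995352745), 10.071174621582031)
basket ((0.5205489993095398, 0.4767296016216278), (0.31849706172943115, 0.18855087459087372), 5.787764072418213)
tray ((0.5096037983894348, -0.3867184519767761), (0.10918952524662018, 0.12996439635753632), 85.2278823852539)
timer ((0.4338126480579376, 0.21374619007110596), (0.06108691543340683, 0.06549941748380661), 1.1273689270019531)
handle ((0.46772047877311707, -0.0329301655292511), (0.003775139572098851, 0.0), -179.25653076171875)
knob ((0.49915391206741333, -0.12436732649803162), (0.015975704416632652, 0.002701719757169485), 45.66048049926758)
chamber corners roof [[ 0.635  0.046  0.156]
 [ 0.649 -0.263  0.156]
 [ 0.382 -0.275  0.156]
 [ 0.366  0.034  0.156]]
caps [[ 0.61  -0.148  0.145]
 [ 0.454 -0.211  0.145]
 [ 0.414 -0.122  0.145]] dark [[ 0.551 -0.225  0.06 ]] whitepaper [[0.578 0.528 0.01 ]
 [0.587 0.429 0.01 ]
 [0.426 0.418 0.01 ]
 [0.415 0.513 0.01 ]]
dish,oil [[ 0.63  -0.362  0.016]
 [ 0.717 -0.318  0.016]]
{'fx': np.float64(349.947), 'fy': np.float64(349.947), 'cx': np.float64(314.408), 'cy': np.float64(193.049), 'distortion': array([0.005, 0.   , 0.   , 0.   , 0.   ])}
cam in tool [-0.    -0.128  0.07 ]
[[ 1.    -0.001  0.   ]
 [ 0.     0.277  0.961]
 [-0.001 -0.961  0.277]]
```

Run:
```python
from h import *
def t(): return round(status.current_time_s(),2)
arm.move_to([0.42,-0.09,0.42],down(-87.2));print(t())
print("slow rot test");p0=np.array([0.42,-0.09,0.42])
im,p=snap("wrist","w1");np.savez("pics/w1.npz",**p)
R=down(-87.2)
# ik of lean pose, tilt 65 deg, heading 10
def lean(th,hd):
    a=np.radians(hd);f=np.array([np.cos(a),np.sin(a),0]);s=np.radians(th)
    y=np.sin(s)*f-np.cos(s)*np.array([0,0,1]);x=np.array([np.sin(a),-np.cos(a),0]);return np.c_[x,y,np.cross(x,y)]
for th in(50,55,60,65,70):
    print(th,kin.ik([.674,.215,.092],lean(th,10)),kin.ik([.62,.2,.13],lean(th,10)))
for q,y in(((.509,-.136,.184),-87),((.504,-.036,.128),3),((.504,-.036,.128),-177),((.51,-.387,.07),3),((.51,-.387,.07),-177),((.52,.477,.08),6),((.6,.477,.08),-174)): print(q,y,kin.ik(q,down(y)))
```

```text
2.38
slow rot test
50 [  18.68566329   13.71042102  128.89831424  208.6985468    13.93997863
 -112.37473205] [  19.11950435    3.96549485  134.69969287  220.25587997   10.82954994
 -123.85783272]
55 [  19.01572403   14.93580439  131.0720149   200.13543927   21.89428623
 -103.5885399 ] [  19.51521432    5.0236334   137.06292179  205.41992874   18.38895531
 -108.78347726]
60 [ 19.32831169  16.7808357  132.87873374 196.14343196  30.3226748
 -99.33329795] [  19.89367505    6.79618833  139.09162453  199.25639986   26.82007603
 -102.33148269]
65 [ 19.61453921  19.24419171 134.27357257 193.90649874  39.03708938
 -96.79116466] [ 20.24340683   9.31593204 140.73029208 196.009241    35.75956961
 -98.73930873]
70 [ 19.8652078   22.28951193 135.21698083 192.52841191  47.91820514
 -95.06676622] [ 20.55221333  12.57282645 141.92566461 194.07162593  45.05505628
 -96.39579255]
(0.509, -0.136, 0.184) -87 [-1.76683323e+01  2.49445035e+00  1.14476445e+02 -2.54444375e-14
  6.30291051e+01  6.93316677e+01]
(0.504, -0.036, 0.128) 3 [-6.91025154e+00  3.71214379e+00  1.19760830e+02 -2.54444375e-14
  5.65270261e+01 -9.91025154e+00]
(0.504, -0.036, 0.128) -177 None
(0.51, -0.387, 0.07) 3 [-3.94210768e+01  2.12218419e+01  1.05264426e+02 -2.54444375e-14
  5.35137318e+01 -4.24210768e+01]
(0.51, -0.387, 0.07) -177 [-3.94210768e+01  2.12218419e+01  1.05264426e+02 -2.54444375e-14
  5.35137318e+01  1.37578923e+02]
(0.52, 0.477, 0.08) 6 [ 4.05081784e+01  2.67005353e+01  9.61040492e+01 -2.54444375e-14
  5.71954155e+01  3.45081784e+01]
(0.6, 0.477, 0.08) -174 None
```

View pics/w1.png

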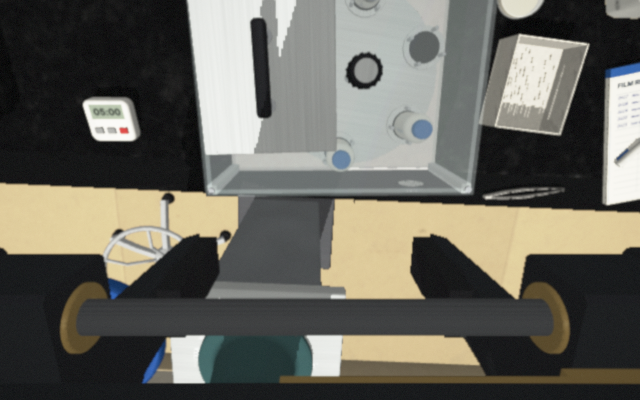

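Run:
```python
from h import *
im=cv2.imread("pics/w1.png");p=dict(np.load("pics/w1.npz"))
g=cv2.cvtColor(im,6)
for nm,w,z in(("handle",(245,275,8,125),.200),("knob",(340,390,48,92),.198)):
    m=np.zeros_like(g);u0,u1,v0,v1=w;m[v0:v1,u0:u1]=(g[v0:v1,u0:u1]<70);print(nm,rect(p,m,z))
print("plate edge R,L bottom corners",cast(p,[(337,151),(214,155),(190,0)],.162).round(3))
print("caps",cast(p,[(341,158),(422,129)],.145).round(3),"dark",cast(p,[(424,47)],.06).round(3))
print("tray rimR",cast(p,[(588,42),(563,134)],.051).round(3),"baseL",cast(p,[(515,35),(483,124)],0).round(3))
print("roof corners",cast(p,[(211,190),(470,188)],.156).round(3))
cv2.imwrite("pics/c2.png",np.hstack([cv2.resize(im[0:200,180:480],(600,400)),cv2.resize(im[20:145,475:600],(200,200))[:200] if 0 else np.vstack([cv2.resize(im[20:145,475:600],(200,200))]*2)]))
```

```text
handle ((0.508072555065155, -0.0368737131357193), (0.08673176914453506, 0.013261653482913971), 4.310105800628662)
knob ((0.5123856663703918, -0.13343003392219543), (0.030304428189992905, 0.03213691711425781), 4.254202842712402)
plate edge R,L bottom corners [[ 0.429 -0.116  0.162]
 [ 0.418  0.02   0.162]
 [ 0.572  0.039  0.162]]
caps [[ 0.418 -0.122  0.145]
 [ 0.456 -0.212  0.145]] dark [[ 0.553 -0.227  0.06 ]]
tray rimR [[ 0.57  -0.442  0.051]
 [ 0.45  -0.439  0.051]] baseL [[ 0.583 -0.372  0.   ]
 [ 0.456 -0.349  0.   ]]
roof corners [[ 0.376  0.027  0.156]
 [ 0.392 -0.273  0.156]]
```

View pics/c2.png

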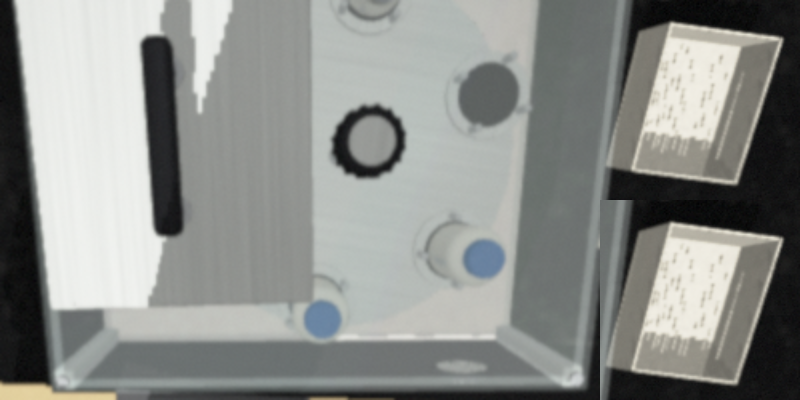

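```bash
cat >> h.py <<'E'
def t(): return round(status.current_time_s(),2)
def F(): return np.round(status.current_contact_force(),2)
def lean(th,hd):
    a=np.radians(hd);f=np.array([np.cos(a),np.sin(a),0]);s=np.radians(th)
    y=np.sin(s)*f-np.cos(s)*np.array([0,0,1]);x=np.array([np.sin(a),-np.cos(a),0]);return np.c_[x,y,np.cross(x,y)]
E
python3 - <<'E'
from h import *
im=cv2.imread("pics/w1.png");p=dict(np.load("pics/w1.npz"))
print("tray rim",cast(p,[(519.4,33.8),(589.4,43.8),(561,135),(495,125)],.051).round(3))
R=down(-85.7);h=np.array([.508,-.037,.192])
arm.move_to(h+[0,0,.08],R);arm.gripper_to(.05);arm.servo_line(h,vel=.1);print(F())
arm.gripper_to(0,55);print("open",status.current_opening(),F())
arm.servo_line(h+[0,0,.02],vel=.05);arm.servo_line(h+[0,0,.16],vel=.15);arm.wait(.2);print("lift",F(),status.current_opening(),t())
q=np.array(kin.ik([.62,.2,.36],lean(62,10)));print(q)
A=q.copy();s=q[3]+q[5];A[3]=0;A[4]=1;A[5]=s
B=q.copy();B[4]=1;B[5]=s-q[3]
arm.set_joints(A);print(t(),status.current_ee_pos(),F());arm.set_joints(B);print(t(),status.current_ee_pos());arm.set_joints(q);print(t(),status.current_ee_pos(),F(),status.current_opening())
print(np.round(status.current_joint_pos(),1))
snap("scene","s2");snap("wrist","w2")
E
```

```text
tray rim [[ 0.576 -0.351  0.051]
 [ 0.568 -0.445  0.051]
 [ 0.449 -0.437  0.051]
 [ 0.458 -0.342  0.051]]
[-0.11  0.    0.  ]
open 0.013216120219871879 [-0.44  2.66  1.08]
lift [ 0.01  0.37 -2.08] 0.012805177714767801 7.33
NoneTraceback (most recent call last):
  File "<stdin>", line 9, in <module>
IndexError: too many indices for array: array is 0-dimensional, but 1 were indexed
```

Run:
```python
from h import *
for x in(.55,.6,.65,.7):
  for z in(.2,.25,.3,.35):
    q=kin.ik([x,.2,z],lean(62,10));print(x,z,None if q is None else np.round(q,1))
```

```text
0.55 0.2 [  24.5   -9.7  145.3  218.    21.  -119.2]
0.55 0.25 [  24.5  -16.1  143.2  237.3   15.2 -139.5]
0.55 0.3 None
0.55 0.35 None
0.6 0.2 [  21.1   -3.9  140.5  209.2   20.5 -112.4]
0.6 0.25 [  21.1   -9.8  138.6  224.1   14.2 -127.9]
0.6 0.3 None
0.6 0.35 None
0.65 0.2 [  18.6    1.3  135.3  202.8   19.8 -107.5]
0.65 0.25 [  18.6   -4.1  133.6  214.1   13.6 -119.3]
0.65 0.3 [  18.6   -8.6  131.3  239.6    8.8 -145.3]
0.65 0.35 None
0.7 0.2 [  16.5    6.2  130.   198.    19.  -104. ]
0.7 0.25 [  16.5    1.3  128.4  206.7   12.9 -113. ]
0.7 0.3 [  16.5   -2.9  126.3  228.2    7.7 -134.8]
0.7 0.35 None
```

Run:
```python
from h import *
arm.move_to([.58,.2,.35],down(-80))
q=np.array(kin.ik([.63,.205,.215],lean(62,10)));print(q)
s=q[3]+q[5];A=q.copy();A[3:]=0,1,s
B=q.copy();B[4]=1
arm.set_joints(A);print(t(),status.current_ee_pos(),F());arm.set_joints(B);print(t(),status.current_ee_pos());arm.set_joints(q);print(t(),status.current_ee_pos(),F(),status.current_opening())
a,p1=snap("scene");b,p2=snap("wrist");cv2.imwrite("pics/s2.png",np.vstack([cv2.resize(a[90:250,180:440],(650,400)),b[:,:,:][:200].repeat(1,0) if 0 else cv2.resize(b,(650,200)) if 0 else b[:200,:640][:, :].copy() if 0 else cv2.copyMakeBorder(b[100:300],0,0,0,10,0)])[:,:,::-1])
```

```text
[  20.22790981   -2.2697611   136.72937274  209.82175133   18.37650713
 -113.70344703]
9.56 [0.56348021 0.23319036 0.13843972] [-0.36  0.36 -2.14]
12.62 [0.56988321 0.23363346 0.14426755]
13.1 [0.62919135 0.20534044 0.21371754] [-0.44 -0.2  -3.21] 0.012848868507154875
```

View pics/s2.png

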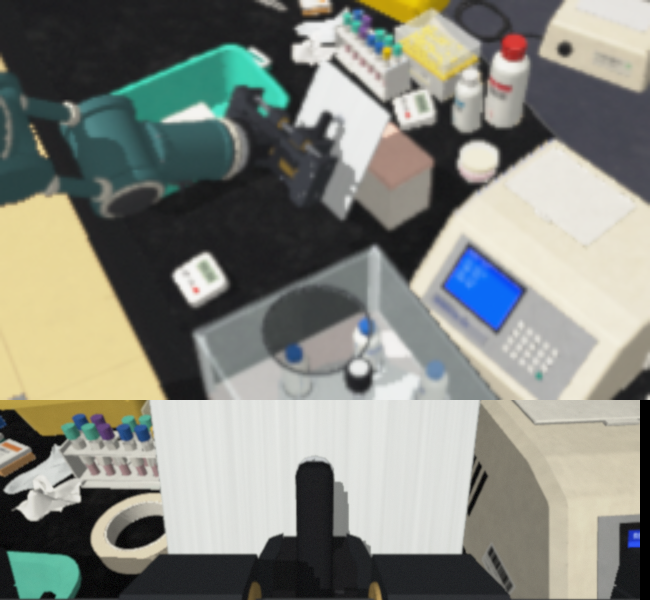

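```bash
cat >> h.py <<'E'
def guarded(d,maxd,thr,step=.003,vel=.03):
    """step along unit d until force change along -d exceeds thr; returns travel"""
    d=np.array(d,float);p=np.array(status.current_ee_pos());arm.wait(.15);f0=np.array(status.current_contact_force());s=0
    while s<maxd:
        s+=step;arm.servo_line(p+d*s,vel=vel)
        if -(np.array(status.current_contact_force())-f0)@d>thr: break
    return round(s,4),F()
E
python3 - <<'E'
from h import *
R=lean(62,10);f=np.array([np.cos(np.radians(10)),np.sin(np.radians(10)),0])
face=np.array([.7607,.2291,0])-.041*f
tgt=face-.0483*f+[0,0,.0919]
arm.servo_line(tgt-.03*f+[0,0,.025],R,vel=.1);print(status.current_ee_pos(),tgt,F())
print("down",guarded([0,0,-1],.035,1.2),status.current_ee_pos())
arm.servo_line(np.array(status.current_ee_pos())+[0,0,.002],vel=.03)
print("fwd",guarded(f,.045,1.0),status.current_ee_pos(),t())
snap("wrist","w3")
E
```

```text
[0.64366495 0.20855054 0.11778509] [0.67275667 0.21359322 0.0919    ] [ 0.02  0.06 -3.17]
down (0.03, array([-1.6 , -2.06,  5.21])) [0.64559725 0.20892503 0.09051202]
fwd (0.033, array([-7.08, -1.36,  0.39])) [0.67737063 0.21449768 0.09201974] 20.21
```

Run:
```python
from h import *
p=np.array(status.current_ee_pos());R=np.array(status.current_orientation())
print("down",guarded([0,0,-1],.006,1.0,step=.001),status.current_ee_pos())
arm.gripper_to(.03);arm.wait(.3);print(F())
p=np.array(status.current_ee_pos())
arm.servo_line(p-R[:,1]*.05,vel=.06)
arm.wait(.4)
a,_=snap("scene");b,_=snap("wrist");cv2.imwrite("pics/s3.png",np.vstack([cv2.resize(a[90:250,180:440],(640,394)),b[:200]])[:,:,::-1]);print(t())
```

```text
down (0.001, array([-7.02, -0.66,  1.79])) [0.67691861 0.21444421 0.09124443]
[-0.2  -0.08  0.31]
22.88
```

View pics/s3.png

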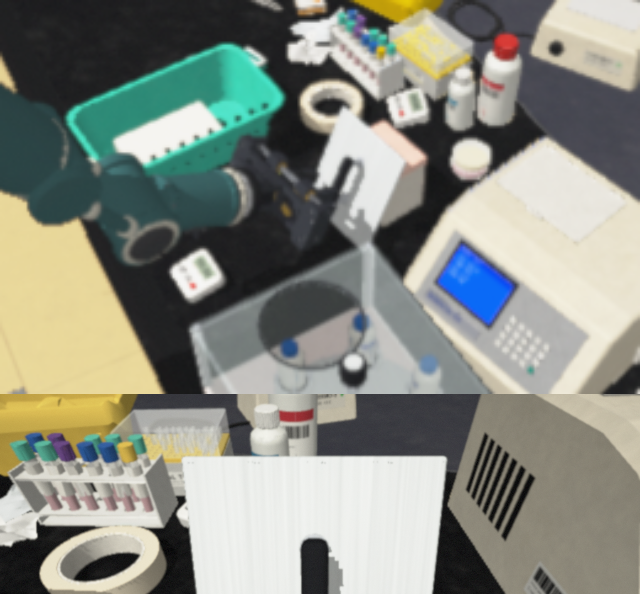

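Run:
```python
from h import *
p=np.array(status.current_ee_pos());R=np.array(status.current_orientation())
arm.servo_line(p-R[:,1]*.05+[-.02,0,.05],vel=.15)
q=np.array(status.current_joint_pos());s=q[3]+q[5];print(q.round(1))
B=q.copy();B[4]=1;A=q.copy();A[3:]=0,1,s
arm.set_joints(B);arm.set_joints(A)
arm.move_to([.5,.15,.40],down(-85));arm.gripper_to(.08)
arm.move_to([.47,-.10,.40],down(-87.4))
im,p=snap("wrist","w4");np.savez("pics/w4.npz",**p);print(t())
```

```text
[  22.9   -5.6  143.8  210.9   22.5 -112.8]
30.55
```

View pics/w4.png

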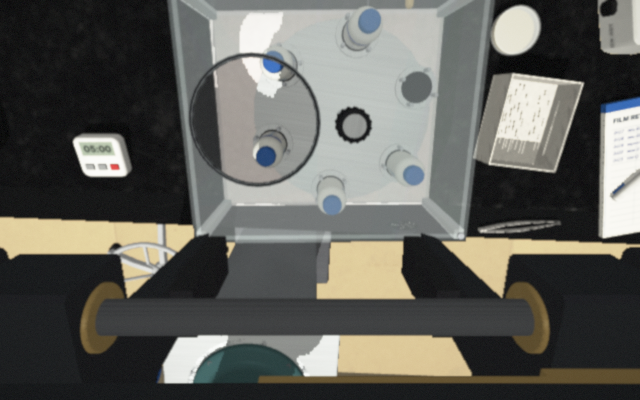

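```bash
cat >> h.py <<'E'
def caps(im,p,win=(185,490,0,240)):
    """blue cap tops -> world at z=.145"""
    h=cv2.cvtColor(im,cv2.COLOR_RGB2HSV);m=cv2.inRange(h,(100,70,40),(125,255,255));u0,u1,v0,v1=win
    w=np.zeros_like(m);w[v0:v1,u0:u1]=m[v0:v1,u0:u1]
    n,_,st,c=cv2.connectedComponentsWithStats(cv2.morphologyEx(w,cv2.MORPH_OPEN,np.ones((3,3))))
    k=[i for i in range(1,n) if st[i,4]>100]
    return (cast(p,c[k],.143)[:,:2] if k else np.zeros((0,2))),st[k]
E
python3 - <<'E'
from h import *
im=cv2.imread("pics/w4.png")[:,:,::-1];p=dict(np.load("pics/w4.npz"))
g=cv2.cvtColor(im,7)
m=np.zeros_like(g);m[100:148,330:378]=g[100:148,330:378]<70
kn=rect(p,m,.198);print("knob",kn);k=np.array(kn[0])
# port rim pixels: left, right, top, bottom
e=cast(p,[(190.5,120),(319.5,120),(254,54),(257,186)],.156)[:,:2];print("port",e.round(4).tolist(),((e[0]+e[1])/2).round(4),((e[2]+e[3])/2).round(4),np.linalg.norm(e[0]-e[1]),np.linalg.norm(e[2]-e[3]))
c,st=caps(im,p)
for a,s in zip(c,st): d=a-k;print(a.round(4),"r",np.hypot(*d).round(4),"ang",np.degrees(np.arctan2(d[1],d[0])).round(1),s)
print("roof corners",cast(p,[(190,240),(465,238)],.156).round(3))
# empty pedestal
d=cast(p,[(416,87)],.06)[0,:2]-k;print("empty",np.hypot(*d),np.degrees(np.arctan2(d[1],d[0])))
E
```

```text
knob ((0.5136171579360962, -0.13335786759853363), (0.03312917798757553, 0.030194533988833427), 49.40032958984375)
port [[0.507, 0.0311], [0.5132, -0.1031], [0.5743, -0.0351], [0.439, -0.0381]] [ 0.5101 -0.036 ] [ 0.5066 -0.0366] 0.13440003439947174 0.13537893823685912
[ 0.6121 -0.1481] r 0.0996 ang -8.5 [359   9  21  23 374]
[ 0.5653 -0.0513] r 0.097 ang 57.8 [263  59  20  14 197]
[ 0.4703 -0.0456] r 0.0979 ang 116.3 [257 147  19  19 294]
[ 0.4566 -0.2117] r 0.0969 ang -126.1 [404 166  19  18 275]
[ 0.4171 -0.1222] r 0.0972 ang 173.4 [324 196  17  18 251]
roof corners [[ 0.371  0.039  0.156]
 [ 0.388 -0.276  0.156]]
empty 0.1007262073369837 -66.96023904751793
```

Run:
```python
from h import *
K=np.array([.513,-.1345,.184])
arm.gripper_to(.06)
arm.move_to(K+[0,0,.08],down(60));print(np.round(status.current_joint_pos(),1),t())
arm.servo_line(K+[0,0,.078],down(80),vel=.001);print("2mm/0.001:",t(),np.round(status.current_joint_pos(),1))
arm.servo_line(K+[0,0,.078],down(70));print("0mm default:",t())
q=np.array(status.current_joint_pos());q[5]+=30;arm.set_joints(q);print("j6 30deg",t())
```

```text
[-17.4  -0.9 109.1   0.   71.8 -77.4] 33.27
2mm/0.001: 34.08 [-17.4  -0.8 109.2   0.   71.6 -97.3]
0mm default: 34.41
j6 30deg 34.98
```

```bash
cat >> h.py <<'E'
K=np.array([.513,-.1345,.184])
P=np.array([.5085,-.0357]) # port
def turn(deg,y0):
    """grip knob with yaw y0, turn the carousel by deg"""
    arm.move_to(K+[0,0,.09],down(y0));arm.gripper_to(.055);arm.servo_line(K,vel=.12)
    arm.gripper_to(0,15);arm.wait(.1);print("grip",round(status.current_opening(),4),F())
    arm.servo_line(K,down(y0+deg));arm.wait(.2);print("turned",F(),np.round(status.current_torque(),2))
    arm.gripper_to(.055);arm.servo_line(K+[0,0,.09],vel=.15)
def look(fn):
    arm.move_to([.47,-.10,.40],down(-87.4));im,p=snap("wrist",fn)
    c,st=caps(im,p)
    for a in c: d=a-K[:2];print(a.round(4),"r",np.hypot(*d).round(4),"ang",np.degrees(np.arctan2(d[1],d[0])).round(1))
    print("t",t());return im,p,c
E
python3 - <<'E'
from h import *
turn(-21.5,70)
look("w5")
E
```

```text
grip 0.0314 [-0.06  0.99  3.69]
turned [-0.35  3.22  5.5 ] [ 0.51 -0.1  -0.06]
[ 0.6006 -0.1824] r 0.0999 ang -28.7
[ 0.5947 -0.0778] r 0.0994 ang 34.7
[ 0.5049 -0.036 ] r 0.0989 ang 94.7
[ 0.4323 -0.1866] r 0.096 ang -147.2
[ 0.4277 -0.0889] r 0.0967 ang 151.9
t 41.43
```

View pics/w5.png

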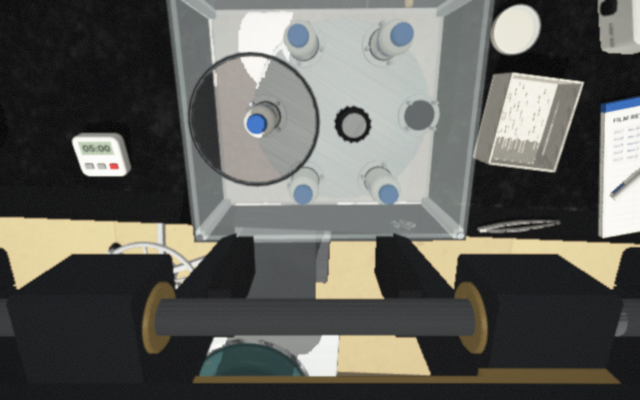

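```bash
cat >> h.py <<'E'
def pick(x,y):
    arm.move_to([x,y,.30],down(3));arm.gripper_to(.062);arm.wait(.3)
    f0=np.array(status.current_contact_force())
    arm.servo_line([x,y,.128],vel=.1);print("at",F());arm.gripper_to(0,20);print("grip",round(status.current_opening(),4),F())
    arm.servo_line([x,y,.145],vel=.05);arm.servo_line([x,y,.30],vel=.12);arm.wait(.4)
    w=f0[2]-np.array(status.current_contact_force())[2];print("weight N",round(w,2),round(status.current_opening(),4),t());return w
E
python3 - <<'E'
from h import *
pick(.5055,-.036)
E
```

```text
at [-0.27  1.1   0.16]
grip 0.0344 [0.02 0.1  0.53]
weight N 3.5 0.0341 48.08
```

```bash
cat >> h.py <<'E'
def topcheck():
    im,p=snap("top");hsv=cv2.cvtColor(im,cv2.COLOR_RGB2HSV).astype(int);H,S,V=hsv[...,0],hsv[...,1],hsv[...,2]
    def win(m,u0,u1,v0,v1):
        w=np.zeros_like(m);w[v0:v1,u0:u1]=m[v0:v1,u0:u1];return w
    for n,m,z in(("carton",win((V>225)&(S>25)&((H<20)|(H>170)),245,305,120,185),.106),("basket",win((H>75)&(H<95)&(S>90),160,262,150,265),.09),("tray",win(V>70,404,446,193,238),.045)):
        r=rect(p,m,z);print(n,np.round(r[0],3),np.round(r[1],3),round(r[2],1))
def place(x,y,yaw,zfoot):
    R=down(yaw);z=zfoot+.068
    arm.move_to([x,y,.30],R);arm.servo_line([x,y,z+.012],vel=.15)
    print("down",guarded([0,0,-1],.018,.8,step=.002),status.current_ee_pos())
    arm.gripper_to(.048);p=np.array(status.current_ee_pos());arm.servo_line(p+[0,0,.03],vel=.06);arm.servo_line([x,y,.30],vel=.2);print("t",t())
E
python3 - <<'E'
from h import *
topcheck()
c=np.array([.513,-.394]);u=np.array([.9974,-.0715])
place(*(c+.029*u),-4.1,.002)
arm.move_to([.45,-.36,.35],down(-90));im,p=snap("wrist","w6");np.savez("pics/w6.npz",**p)
E
```

```text
carton [0.787 0.234] [0.027 0.099] 9.7
basket [0.521 0.477] [0.319 0.188] 5.7
tray [ 0.494 -0.387] [0.168 0.148] 89.7
down (0.01, array([-0.55,  3.42, 24.18])) [ 0.55311084 -0.40133606  0.08836595]
t 54.8
```

View pics/w6.png

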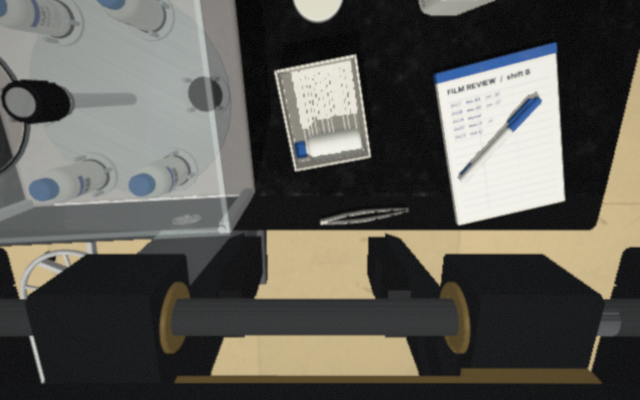

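Run:
```python
from h import *
p=dict(np.load("pics/w6.npz"))
r=cast(p,[(275,71),(357,54),(370,157),(295,171)],.051);print(r.round(3),r.mean(0),np.linalg.norm(np.roll(r,-1,0)-r,axis=1))
print("bottle",cast(p,[(299,149),(362,139)],.02).round(3),"dish",cast(p,[(318,5)],.016).round(3))
topcheck()
im,_=snap("top");im2=cv2.resize(im[120:270,380:470],(450,750)[:2]);cv2.imwrite("pics/t6.png",cv2.resize(im[130:265,170:470],(800,360),interpolation=2)[:,:,::-1])
```

```text
[[ 0.544 -0.315  0.051]
 [ 0.562 -0.408  0.051]
 [ 0.444 -0.429  0.051]
 [ 0.426 -0.336  0.051]] [ 0.4938103  -0.37200849  0.051     ] [0.095415   0.11983841 0.09415369 0.11941481]
bottle [[ 0.449 -0.34   0.02 ]
 [ 0.462 -0.422  0.02 ]] dish [[ 0.619 -0.364  0.016]]
carton [0.787 0.234] [0.027 0.099] 9.7
basket [0.521 0.477] [0.318 0.188] 5.7
tray [ 0.492 -0.398] [0.137 0.173] 10.7
```

View pics/t6.png

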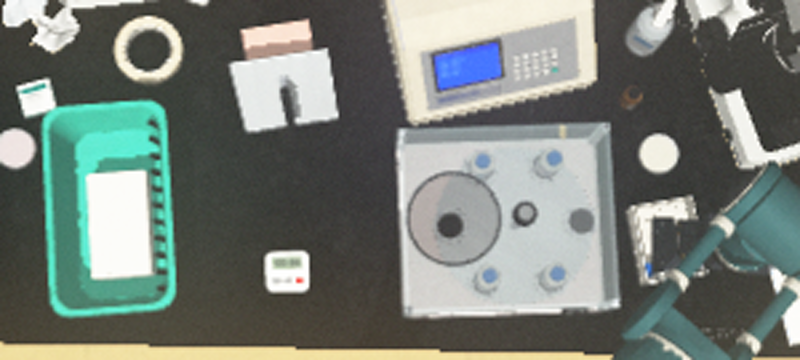

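```bash
cat >> h.py <<'E'
def lower(x,y,yaw,zfoot,above=.012,thr=.8):
    R=down(yaw);z=zfoot+.068
    arm.move_to([x,y,.30],R);arm.servo_line([x,y,z+above],vel=.15)
    g=guarded([0,0,-1],above+.006,thr,step=.002,vel=.04);e=np.array(status.current_ee_pos());print("down",g,e.round(4),"foot",round(e[2]-.068,4))
    return abs(e[0]-x)<.005 and g[0]>above-.008 
def release():
    arm.gripper_to(.048);p=np.array(status.current_ee_pos());arm.servo_line(p+[0,0,.03],vel=.06);arm.servo_line([*p[:2],.30],vel=.2);print("t",t())
def bslot(i):
    a=np.radians(5.7);u=np.array([np.cos(a),np.sin(a)]);v=np.array([-u[1],u[0]])
    s=[(70,33),(70,-33),(0,33),(0,-33),(-70,0)][i];return np.array([.5205,.477])+s[0]/1e3*u+s[1]/1e3*v
def cycle(deg,y0,fn):
    turn(deg,y0);im,p,c=look(fn)
    i=np.argmin(np.linalg.norm(c-P,axis=1));assert np.linalg.norm(c[i]-P)<.015,c[i]
    return pick(c[i][0],(c[i][1]+P[1])/2)
E
python3 - <<'E'
from h import *
w=cycle(-60,70,"w7")
print("top");topcheck()
E
```

```text
grip 0.0314 [1.47 1.61 3.22]
turned [0.02 3.4  4.47] [ 0.41 -0.14 -0.  ]
[ 0.6029 -0.1765] r 0.0992 ang -25.0
[ 0.5097 -0.0379] r 0.0967 ang 91.9
[ 0.5154 -0.2345] r 0.1 ang -88.6
[ 0.4273 -0.0908] r 0.0962 ang 153.0
t 64.34
at [ 0.    0.62 -0.5 ]
grip 0.0348 [-0.34 -0.22  1.18]
weight N 3.19 0.0347 70.97
top
carton [0.787 0.234] [0.027 0.099] 9.7
basket [0.521 0.477] [0.319 0.188] 5.7
tray [ 0.492 -0.387] [0.139 0.168] 1.2
```

Run:
```python
from h import *
def tray(im,p):
    g=cv2.cvtColor(im,7);m=np.zeros_like(g);m[30:190,250:400]=g[30:190,250:400]>60;m=cv2.morphologyEx(m,cv2.MORPH_OPEN,np.ones((5,5)))
    return rect(p,m,.051)
p=dict(np.load("pics/w6.npz"));print(tray(cv2.imread("pics/w6.png")[:,:,::-1],p))
arm.move_to([.45,-.36,.36],down(-90));im,p=snap("wrist","w8");r=tray(im,p);print(r)
if np.linalg.norm(np.array(r[0])-[.494,-.372])<.008:
    u=np.array([.985,.174]);c=np.array([.494,-.372])+.031*u
    arm.move_to([*c,.3],down(10))
    if lower(*c,10,.002): release();arm.move_to([.45,-.36,.36],down(-90));im,p=snap("wrist","w9")
```

```text
((0.4939473569393158, -0.37127259373664856), (0.12258163094520569, 0.09721571952104568), 10.741355895996094)
((0.49396491050720215, -0.37127187848091125), (0.12268106639385223, 0.0973629280924797), 10.681319236755371)
down (0.014, array([-2.38,  0.7 ,  3.02])) [ 0.5257 -0.3676  0.0704] foot 0.0024
t 79.78
```

Run:
```python
from h import *
w=cycle(-60.5,70,"w10")
b,_=snap("top");print(w);topcheck()
if w<1.5:
    x,y=bslot(0)
    arm.move_to([.5,.15,.33],down(4))
    ok=lower(x,y,5.7,.008,above=.04);print(ok)
    a,_=snap("scene");cv2.imwrite("pics/s11.png",np.vstack([cv2.resize(a[90:190,190:390],(640,320)),cv2.resize(cv2.imread("pics/w9.png")[0:250],(640,250))[:,:,::-1]])[:,:,::-1])
```

```text
grip 0.0315 [0.88 2.22 3.8 ]
turned [-0.07  2.79  5.48] [ 0.33 -0.1  -0.07]
[ 0.5203 -0.2336] r 0.0994 ang -85.8
[ 0.509  -0.0385] r 0.0961 ang 92.4
[ 0.427  -0.1854] r 0.0999 ang -149.4
t 89.42
at [-1.42  0.94  0.25]
grip 0.0347 [0.3  0.17 1.1 ]
weight N -0.05 0.0347 96.05
-0.053059017512487816
carton [0.787 0.234] [0.027 0.099] 9.7
basket [0.521 0.477] [0.319 0.188] 5.7
tray [ 0.492 -0.387] [0.139 0.168] 1.2
down (0.002, array([ 0.47,  1.06, -0.41])) [0.5878 0.5176 0.1161] foot 0.0481
False
```

View pics/s11.png

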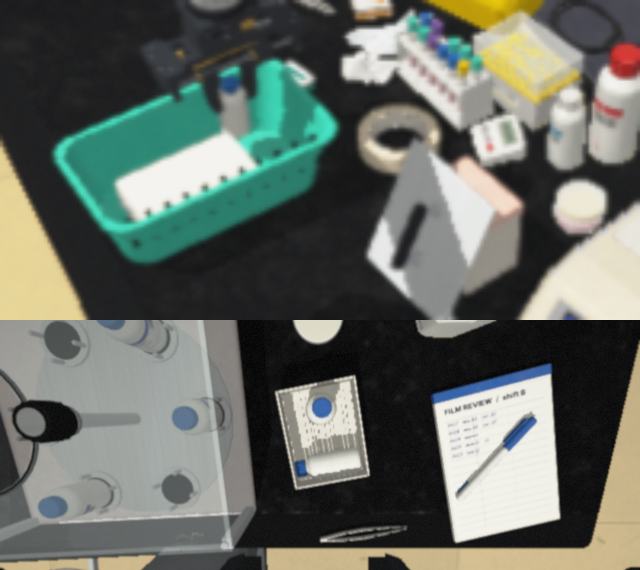

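Run:
```python
from h import *
a=np.radians(5.7);u=np.array([np.cos(a),np.sin(a)]);v=np.array([-u[1],u[0]])
x,y=np.array([.5205,.477])+.086*u+.033*v
arm.servo_line([x,y,.116],vel=.1);arm.wait(.4)
print(guarded([0,0,-1],.044,2,step=.004,vel=.05),status.current_ee_pos())
arm.wait(.2);release()
arm.move_to([.5,.46,.38],down(-84));im,p=snap("wrist","w12");np.savez("pics/w12.npz",**p);print(t())
```

```text
(0.04, array([-0.06, -0.05,  5.15])) [0.60345667 0.51880562 0.07740778]
t 105.88
107.34
```

View pics/w12.png

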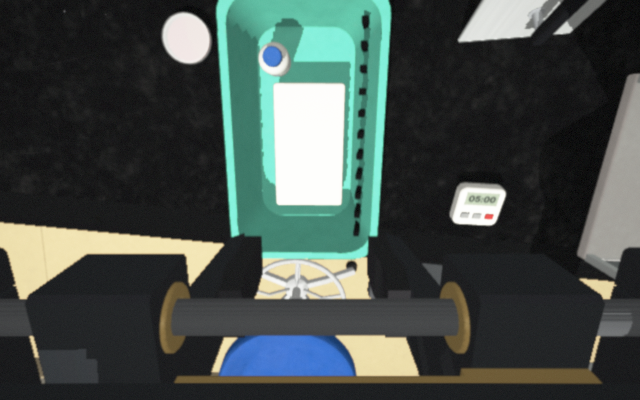

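Run:
```python
from h import *
a=np.radians(5.7);u=np.array([np.cos(a),np.sin(a)]);v=np.array([-u[1],u[0]])
for deg,y0,fn,(su,sv) in((-120,100,"w13",(.086,-.033)),(-60,70,"w14",(.0,.0))):
    w=cycle(deg,y0,fn);assert w<1.5 and status.current_opening()>.03
    topcheck()
    x,y=np.array([.5205,.477])+su*u+sv*v
    arm.move_to([.5,.15,.33],down(4));arm.move_to([x,y,.3],down(5.7))
    arm.servo_line([x,y,.095],vel=.15);arm.wait(.4)
    print(guarded([0,0,-1],.024,2,step=.003,vel=.05),status.current_ee_pos());arm.wait(.2);release()
arm.move_to([.5,.46,.38],down(-84));im,p=snap("wrist","w15")
a,_=snap("scene");cv2.imwrite("pics/s15.png",np.vstack([cv2.resize(im[0:260],(640,260)),cv2.resize(a[90:350,190:450],(640,340),interpolation=2)])[:,:,::-1]);print(t())
```

```text
grip 0.0317 [-1.52  2.46  3.7 ]
turned [-0.19  3.52  5.49] [0.46 0.05 0.01]
[ 0.5117 -0.0344] r 0.1001 ang 90.8
[ 0.4235 -0.0914] r 0.0993 ang 154.3
t 117.53
at [ 0.07 -0.43  0.05]
grip 0.0347 [0.25 0.16 0.5 ]
weight N 1.15 0.0342 124.17
carton [0.787 0.234] [0.027 0.099] 9.7
basket [0.521 0.477] [0.319 0.188] 5.7
tray [ 0.492 -0.388] [0.139 0.169] 1.2
(0.018, array([-0.56, -0.13,  4.  ])) [0.60990118 0.45317738 0.07816546]
t 132.14
grip 0.0317 [0.45 1.43 4.  ]
turned [-0.11  2.86  5.5 ] [ 0.33 -0.09 -0.03]
[ 0.5057 -0.0353] r 0.0994 ang 94.2
t 140.32
at [ 0.25 -0.26  0.64]
grip 0.0346 [-0.55  0.39  0.63]
weight N 0.78 0.0345 146.96
carton [0.787 0.234] [0.027 0.099] 9.7
basket [0.521 0.477] [0.319 0.188] 5.7
tray [ 0.492 -0.388] [0.139 0.169] 1.2
(0.021, array([-1.61, -1.03,  8.62])) [0.5212604  0.47783016 0.07673189]
t 155.22
156.72
```

View pics/s15.png

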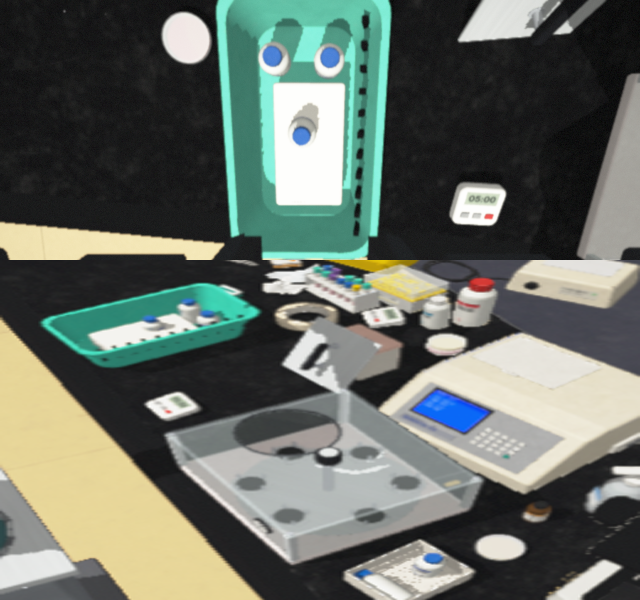

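Run:
```python
from h import *
arm.close_job();print(t())
```

```text
the job is handed in; nothing more can be done
the job is handed in; nothing more can be done
```

I cleared all five bottles out of the chamber, sorted them by felt weight and handed the job in at about 157 s of the 210 s allowed.

- **Cover plate:** it leans at about 62° against the carton with its lower edge on the worktop. It looked unchanged in the last picture, and the top camera's carton reading stayed the same from about 50 s to 150 s.
- **Full bottles:** two weighed 3.5 N and 3.2 N and went into the card tray. The 3.5 N reading is slightly above the stated range.
- **Empty bottles:** three read -0.05, 1.15 and 0.78 N. Force readings scatter by about 0.7 N, but the gap to the full ones is clear. All three stand upright in the basket.
- **Last pictures:** every carousel pedestal is empty. The timer, dish and amber bottle look unmoved, though I did not measure them again.

**Went wrong:**
- The tray had shifted 2–3 cm before the first full bottle went in. I had missed this because the top camera's reading was unclear. The bottle landed on the rim with about 24 N and tipped over. It lies on its side inside the tray instead of standing. I then measured the tray again and stood the second one beside it.
- A placement in the basket stopped early because of force noise. I repeated it with a higher threshold and it worked.

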